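# Sieve the olives out of the brass fittings and tip the fittings off

## Task

Lift the sieve by its black overhead grip, hold it above the near side of the divided tray, and shake it side to side until all five brass rings have dropped through the slots into that side, with the three fittings still in the sieve. Set the sieve down on the tray rims with its front rod in the two notches and let go, then take it by the red bar behind and tip it forward over its front rod so that the three fittings slide off its nose into the tray's far side. Lower the empty sieve back level onto the rims, rod in the notches, and let go of it, without disturbing the tools lying round.

Things in the scene. Friction and masses are not known exactly. Their poses are not given: they have to be found in the camera images.
- tray: Fixed divided steel tray, 282 (x) x 188 (y) x 60 mm high, 3 mm floor. Origin on the counter below the middle of the seated sieve; x points from the near side (towards the robot) to the far side. Flat rims along both long sides, y 76 to 92 mm either side, tops at z 60. The divider at x 42 to 45 is 52 mm high. The sieve is seated with its origin at (0, 0, 60) in this frame and the same heading.
- tray_near_side (a point): Centre of the inner floor of the tray's near side, the one towards the robot, under the seated sieve (tray frame -18, 0, 3 mm); inside 122 (x) x 152 (y) mm; axes as the tray.
- tray_far_side (a point): Centre of the inner floor of the tray's far side, beyond the divider (tray frame 109, 0, 3 mm); inside 127 (x) x 152 (y) mm; axes as the tray.
- tray_notch (a point): Point midway between the two flared notches, one on each long rim, at rim height (tray frame 50, 0, 60 mm); axes as the tray. Each notch is two lugs rising 11 mm that lean apart, 12 mm apart at the rim and 21 mm at their tops; it takes the 8 mm front rod of the sieve.
- sieve: Loose aluminium sieve scoop, 0.45 kg, 203 (x) x 184 mm (y) in all. Origin below the middle of its floor at the underside of its two rest rods, on which it stands; x points to its open, turned-up nose, z up. Inside 102 mm wide, x -75 to +84; side and rear walls up to z 48. The nose rises 20 degrees from x 55 to x 84, z 22.
- sieve_floor (a point): Centre of the top of the sieve's floor (sieve frame 0, 0, 11 mm); axes as the sieve. Three slots along x, 18 mm wide, centred at y -30, 0, +30, from x -36 to +40 mm; 12 mm lands between them; the rest is plain sheet. Friction of the rings on it about 0.3: a gentle carry keeps them on the lands, brisk strokes along y drop them in the slots.
- sieve_front_rod (a point): Middle of the front rest rod, a round 8 mm rod across beneath the sieve (sieve frame 50, 0, 4 mm; ends at y +-92; the rear one is at x -60); axes as the sieve. On the tray its ends sit in the two notches and it is the pivot for tipping: the rear bar then runs on an arc of 172 mm about it, and about 60 degrees of tip empties the sieve.
- sieve_bail (a point): Middle of the sieve's black overhead grip, a flat-sided bar 14 mm thick (x), 20 mm tall, 94 mm long (y), running across at sieve frame (-17, 0, 80) mm, on steel posts at y +-56; axes as the sieve. Grip it with the fingers to its front and rear. The loaded sieve about balances under it.
- sieve_rear_bar (a point): Middle of the red bar behind the sieve, round, 12 mm thick, 82 mm long, across (along sieve y) at sieve frame (-112, 0, 62) mm: 34 mm behind the rear wall and 14 mm above that wall's top; axes as the sieve. Grip it with the fingers to its front and rear; being round it can turn between them.
- olive1_center (a point): Centre of a loose brass compression ring (olive), 14 mm outside, 7 mm high, 10 g, lying flat on a land between the sieve's slots at the start; it passes through the slots.
- olive2_center (a point): Centre of a loose brass compression ring (olive), 14 mm outside, 7 mm high, 10 g, lying flat on a land between the sieve's slots at the start; it passes through the slots.
- olive3_center (a point): Centre of a loose brass compression ring (olive), 14 mm outside, 7 mm high, 10 g, lying flat on a land between the sieve's slots at the start; it passes through the slots.
- olive4_center (a point): Centre of a loose brass compression ring (olive), 14 mm outside, 7 mm high, 10 g, lying flat on a land between the sieve's slots at the start; it passes through the slots.
- olive5_center (a point): Centre of a loose brass compression ring (olive), 14 mm outside, 7 mm high, 10 g, lying flat on a land between the sieve's slots at the start; it passes through the slots.
- elbow_center (a point): Centre of a loose brass elbow fitting with two equal collars, 37 x 37 x 26 mm, 75 g, in the sieve; too big for the slots.
- nipple_center (a point): Centre of a loose brass threaded nipple with a hexagon round its middle, 25 x 34 x 29 mm, 68 g, in the sieve; too big for the slots.
- street_elbow_center (a point): Centre of a loose brass street elbow (plain collar at one end, thread at the other), 42 x 33 x 27 mm, 102 g, in the sieve; too big for the slots.
- tape_measure_center (a point): Bystander: yellow tape measure, 38 x 90 x 65 mm; point at its centre.
- flux_tin_center (a point): Bystander: green and white round tin, 62 mm across, 34 mm high; point at its centre.
- tape_spool_center (a point): Bystander: yellow spool of white tape lying flat, 53 mm across, 16 mm high; point at its centre.
- wrench_center (a point): Bystander: adjustable wrench with red handle lying, 202 x 54 x 13 mm; point at its centre.

How it is judged:
By the outcome, as a careful person would: the job done as asked, in the order asked, and still so for the second after the job is handed in, with the robot touching nothing.
It also fails if it takes over 58 s, if anything falls off the work surface, if the arm or the gripper's body presses on something with over 40 N, if the wrist force passes 120 N, or if a joint passes its speed limit or range.

## Robot

A 7-joint arm with a two-finger parallel gripper is mounted at the origin on the work surface; the furniture and walls round the work are solid. World frame = base frame: x ahead of the robot, y to its left, z up, the work surface at z = 0. Lengths are in mm, angles in rad, forces in N, time in s.
With the tool pointing down it reaches from about 350 to 900 mm from the base axis. Payload 7.2 kg.
Tool frame: the origin (TCP) lies on the centre line of the jaws, within the pads' length; the fingertips stand 14 mm ahead of it and the grasp point (between the pads) lies 5 mm behind it (manip.nose_length is the distance from the TCP to the fingertips, in mm); z points along the fingers, y is the direction in which the jaws open and shut (so a half turn about z gives the same grasp; the last joint's range is limited). The gripper opens to 88 mm and grips with 3 to 60 N. Pads are 20 mm wide; open, the fingers measure 115 mm over their backs; the gripper's body (75 mm by 178 mm) begins 61 mm behind the grasp point.
Start: joints at [-1.204, 0.411, -0.013, 1.596, 0.006, 1.134, -0.082], TCP at [263.277, 566.845, 236.653] pointing down, gripper open.
Joint ranges: [-2.95, 2.95], [-0.29, 1.99], [-1.47, 1.44], [0.14, 2.54], [-1.03, 4.17], [0.13, 1.85], [-2.86, 2.86]. Speed limits (rad/s): [2.39, 2.39, 3.01, 3.01, 3.14, 3.14, 3.14].

## Interface

Orientations are given as a rotation vector (axis times angle).
In Python, from rig import manip gives the robot as it stands. Calls block until the motion is done:
- manip.reach(position, orientation): joint-space move of the TCP to a pose.
- manip.servo_line(position, frame=None, velocity=150, contact_N=None): straight line of the TCP; frame=None keeps the orientation; velocity is the mean speed in mm/s. With contact_N (N) it stops when the force on the tool has changed by that much, and returns True; else False.
- manip.movej(angles): joint-space move.
- manip.gripper_to(opening, grasp_force=None): finger opening in mm; grasp_force is the grip in N (None keeps the last); returns when the fingers have stopped.
- manip.hold(seconds).
- manip.inverse_kinematics(position, orientation): joint angles nearest the present ones, or None.
- manip.sense(): the state.
- manip.read_camera(name): name is "side" or "top" or "wrist"; returns (picture, depth): 420x560x3 uint8, red, green, blue; 420x560 float32, mm along the optical axis (not along the pixel's ray), 0 where there is no reading.
- manip.camera_model(name): a dict with "fx", "fy", "cx", "cy" (pixels), "R" (3x3) and "t" (3): a world point X has camera coordinates R X + t. Camera axes: x right, y down, z forward; pixel columns grow to the right and rows downward; lengths in mm; the calibration is good to about 2 mm. A picture is of the moment at which its call begins: read the wrist's pose just before it. camera_model takes no time and is no camera call; for the wrist camera it gives the pose at the moment of the call.
A pose or a line that the arm cannot do raises manip.IKError and nothing moves.
- manip.sign_off(): hands the job in, once; it reports no verdict.
Trained networks look in the newest picture that a camera, given by its name, has taken for a name from the list of things; names that differ only in an ending like _2 or _b are one class to them, and where a whole thing is asked for, a point or a joint stands for the part that bears it (a point fixed in the world has none). Each returns a list of dicts, best first, with "score" (0 to 1); they miss things now and then, are a little off and sometimes report something else, mostly with a low value. They report only what shows in the picture. A call takes as long as a camera call.
- manip.recognise(name, camera): "at" ([x, y, z] in mm, in world coordinates, good to about 4 mm: the middle of the surface that is visible of it).
- manip.regions_of(name, camera): "pixels" (420x560 bool, what is visible of it).
- manip.spot_point(name, camera): "at" ([x, y, z] in mm, in world coordinates, good to about 4 mm: a listed point, or the origin of a listed thing).
The state is a dict: "time_s": time; "qpos": joint angles; "joint_velocities": joint speeds; "joint_efforts": joint torques, N m; "tool_pos": TCP position; "ee_rot": TCP orientation; "force": force on the tool from outside, world axes, zero at the start; "torque": the same for the moment, N m; "width": finger opening in mm.
Only numpy, scipy, OpenCV 4.12 (cv2) and the standard library are available. Lean on these libraries where they do the work, as an engineer would, in place of code of your own. Each camera call takes 0.05 s, during which the arm holds its last target. There are 200 camera calls.

## Working session

There is one attempt and no reset: what is moved stays moved. The work goes in short steps, each a Python script; the robot and the scene stay as the last script left them, time stands still between calls to the robot, and variables do not carry over. Pictures are saved under pics/ and viewed, about 8 in all and at most 12, crops included, and the job is handed in when it is done.

```bash
ls; mkdir -p pics
python3 - <<'E'
from rig import manip
import cv2,numpy as np
s=manip.sense();print(s['time_s'],s['tool_pos'],s['ee_rot'],s['force'])
ims=[]
for c in("side","top"):
    p,d=manip.read_camera(c);ims.append(p)
    for n in("tray","sieve","sieve_bail","sieve_rear_bar","sieve_front_rod","sieve_floor","tray_notch","tray_near_side","tray_far_side","tape_measure_center","flux_tin_center","tape_spool_center","wrench_center"):
        r=manip.spot_point(n,c);print(c,n,[(np.round(x["at"]).tolist(),round(x["score"],2)) for x in r[:2]])
cv2.imwrite("pics/a.png",ims[0][...,::-1]);cv2.imwrite("pics/b.png",ims[1][...,::-1])
print(manip.sense()['time_s'])
E
```

```text
pics
0.0 [263.11164514 566.40035747 235.83012254] [-6.77539569e-01 -3.06742996e+00  2.42956466e-03] [0.63339952 0.33098319 0.75403838]
side tray [([548.0, 166.0, -4.0], 0.76), ([495.0, -168.0, 24.0], 0.62)]
side sieve [([557.0, -138.0, 1.0], 0.9)]
side sieve_bail [([542.0, -141.0, 84.0], 0.82)]
side sieve_rear_bar [([443.0, -152.0, 61.0], 0.96)]
side sieve_front_rod [([612.0, -136.0, 4.0], 0.91)]
side sieve_floor [([560.0, -137.0, 8.0], 0.6)]
side tray_notch [([602.0, 168.0, 62.0], 0.6)]
side tray_near_side [([530.0, 168.0, 5.0], 0.83)]
side tray_far_side [([658.0, 170.0, 3.0], 0.67), ([379.0, -270.0, 10.0], 0.55)]
side tape_measure_center [([427.0, -7.0, 30.0], 0.82)]
side flux_tin_center [([353.0, 275.0, 18.0], 0.67)]
side tape_spool_center [([380.0, -268.0, 9.0], 0.53)]
side wrench_center [([603.0, -353.0, 4.0], 0.78), ([586.0, -109.0, 24.0], 0.52)]
top tray [([548.0, 165.0, 2.0], 0.75)]
top sieve [([560.0, -140.0, -2.0], 0.69)]
top sieve_bail [([590.0, -112.0, 19.0], 0.64)]
top sieve_rear_bar [([448.0, -151.0, 63.0], 0.89)]
top sieve_front_rod [([608.0, -138.0, 6.0], 0.83)]
top sieve_floor [([563.0, -140.0, 12.0], 0.91)]
top tray_notch [([601.0, 171.0, 61.0], 0.83)]
top tray_near_side [([533.0, 166.0, 3.0], 0.86)]
top tray_far_side [([659.0, 173.0, 5.0], 0.7), ([594.0, -348.0, 6.0], 0.25)]
top tape_measure_center [([431.0, -11.0, 30.0], 0.91)]
top flux_tin_center [([353.0, 278.0, 18.0], 0.78), ([504.0, -167.0, 25.0], 0.44)]
top tape_spool_center [([378.0, -273.0, 13.0], 0.71), ([352.0, 283.0, 14.0], 0.44)]
top wrench_center [([596.0, -351.0, 5.0], 0.84)]
1.4
```

View pics/a.png

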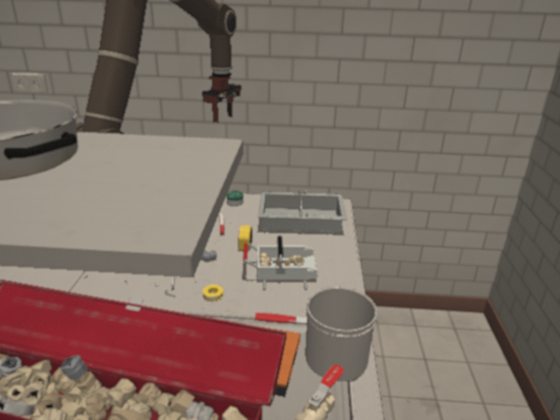

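View pics/b.png

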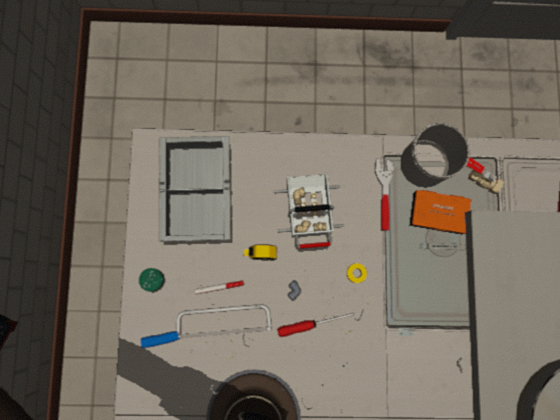

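```bash
cat > h.py <<'E'
from rig import manip
import numpy as np,cv2
from scipy.spatial.transform import Rotation as Ro
def down(th,flip=False):
    """tool pointing down with jaw (y) axis at heading th"""
    y=np.array([np.cos(th),np.sin(th),0])*(-1 if flip else 1);z=np.array([0,0,-1.])
    return Ro.from_matrix(np.c_[np.cross(y,z),y,z]).as_rotvec()
def look(names,cam="wrist",k=2):
    p,d=manip.read_camera(cam);o={}
    for n in names:
        r=manip.spot_point(n,cam);o[n]=[(np.round(x["at"],1).tolist(),round(x["score"],2)) for x in r[:k]];print(n,o[n])
    return p
E
python3 - <<'E'
from h import *
for f in(0,1):
    for p,th in(((530,160,330),.035),((545,-140,300),.09),((545,-140,80),.09),((435,165,120),.035),((570,167,233),.035)):
        print(f,p,np.round(manip.inverse_kinematics(p,down(th,f)),2))
q=manip.inverse_kinematics((530,160,350),down(.035,1)) 
c=manip.camera_model("wrist");print(c['fx'],"cam pos",-c['R'].T@c['t'],c['R'][2])
E
```

```text
0 (530, 160, 330) [-0.74  0.23  0.44  1.66 -0.1   1.28 -0.24]
0 (545, -140, 300) [-0.45  0.31  0.79  1.7  -0.23  1.23  0.49]
0 (545, -140, 80) [-0.31  0.56  0.64  1.93 -0.46  0.8   0.68]
0 (435, 165, 120) [-0.79  0.3   0.39  2.12 -0.16  0.75 -0.26]
0 (570, 167, 233) [-0.69  0.38  0.43  1.7  -0.17  1.1  -0.17]
1 (530, 160, 330) [-0.34  0.22 -0.04  1.64  0.01  1.28  2.79]
1 (545, -140, 300) [-0.71  0.49  1.27  1.71 -0.48  1.3  -2.4 ]
1 (545, -140, 80) [-0.63  0.89  1.25  1.95 -0.98  1.09 -2.  ]
1 (435, 165, 120) [-0.31  0.3  -0.19  2.09  0.08  0.76  2.63]
1 (570, 167, 233) [-0.26  0.37 -0.14  1.67  0.06  1.11  2.76]
310.78251688485494 cam pos [192.15675425 599.9498052  384.5025268 ] [ 0.26275395 -0.12244167 -0.95706238]
```

Run:
```python
from h import *
manip.reach((550,200,300),down(.035))
p=look(["tray","tray_notch","tray_near_side","tray_far_side"]);cv2.imwrite("pics/c.png",p[...,::-1])
manip.reach((545,-105,260),down(.09))
p=look(["sieve","sieve_bail","sieve_rear_bar","sieve_front_rod","sieve_floor"]);cv2.imwrite("pics/d.png",p[...,::-1])
a=cv2.imread("pics/c.png");b=cv2.imread("pics/d.png");cv2.imwrite("pics/cd.png",np.hstack([cv2.resize(a,(390,292)),cv2.resize(b,(390,292))]))
s=manip.sense();print(s['time_s'],s['tool_pos'],s['qpos'])
```

```text
tray [([548.9, 170.2, -0.2], 0.95), ([587.1, -111.1, 18.5], 0.26)]
tray_notch [([600.1, 169.6, 59.5], 0.6), ([443.7, -154.6, 65.9], 0.58)]
tray_near_side [([534.2, 166.3, 0.9], 0.61), ([544.4, -140.2, 85.0], 0.26)]
tray_far_side []
sieve [([558.7, -138.3, 4.4], 0.97)]
sieve_bail [([542.6, -143.9, 81.7], 0.56)]
sieve_rear_bar [([445.6, -154.4, 63.1], 0.83)]
sieve_front_rod [([609.3, -134.8, 3.2], 0.95), ([502.0, -123.0, 23.4], 0.56)]
sieve_floor [([560.4, -137.1, 12.6], 0.83)]
4.8417 [ 545.25624209 -104.09764659  259.97752819] [-0.32875323  0.29017255  0.54200255  1.76620569 -0.1639693   1.13022549
  0.35652034]
```

View pics/d.png

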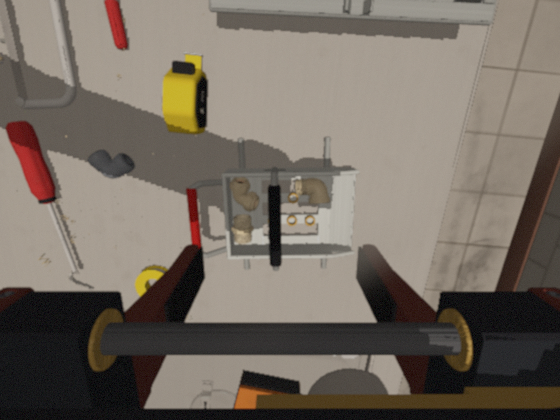

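```bash
cat >> h.py <<'E'
def cloud(cam):
    c=manip.camera_model(cam);p,d=manip.read_camera(cam)
    v,u=np.mgrid[:420,:560];X=np.stack([(u-c['cx'])/c['fx']*d,(v-c['cy'])/c['fy']*d,d],-1)
    return p,(X-c['t'])@c['R'],d>0
def rect(P):
    r=cv2.minAreaRect(P[:,:2].astype(np.float32));print(np.round(r[0],1),np.round(r[1],1),round(r[2],2),len(P))
def box(W,m,x0,x1,y0,y1,z0,z1):
    lo,hi=np.array([x0,y0,z0]),np.array([x1,y1,z1]);return W[m&((W>lo)&(W<hi)).all(-1)]
E
python3 - <<'E'
from h import *
p,W,m=cloud("wrist")
B=box(W,m,500,600,-220,-60,80,96);rect(B);print(np.median(B,0))
R=box(W,m,425,465,-200,-100,58,75);rect(R);print(np.median(R,0))
u,s,v=np.linalg.svd(B[:,:2]-B[:,:2].mean(0),0);print("bail dir",v[0])
p,W,m=cloud("top")
T=box(W,m,380,720,50,290,54,64);rect(T)
B=box(W,m,500,600,-220,-60,80,96);rect(B)
for s in(60,270): 
    q=T[abs(T[:,1]-(75 if s<100 else 255))<25];print(np.polyfit(q[:,0],q[:,1],1),len(q),q[:,0].min(),q[:,0].max())
print(np.round(np.median(T[:,2]),1))
E
```

```text
[ 544.3 -140.2] [ 14.  104.9] 6.05 1065
[ 543.86747864 -134.76241843   89.10021371]
[ 452.9 -148.8] [20.3 93.9] 2.38 704
[ 451.09684721 -139.34524414   66.1932082 ]
bail dir [ 0.10025716 -0.99496156]
[588.7 167.6] [270.1 188.4] 2.68 1589
[0. 0.] [0. 0.] 0.0 0
[3.26101302e-02 6.42284960e+01] 639 458.2751082003198 719.790736410517
[4.17990630e-02 2.26511188e+02] 673 450.1643287517926 719.9120417834603
59.1
```

```bash
cat >> h.py <<'E'
O=np.array([549.3,167.,0]);TH=.038
def tray(x,y,z):
    c,s=np.cos(TH),np.sin(TH);return O+np.array([c*x-s*y,s*x+c*y,z])
E
python3 - <<'E'
from h import *
p,W,m=cloud("top");L=box(W,m,560,640,50,280,64,76)
for s in(L[L[:,1]<167],L[L[:,1]>167]): print(len(s),np.round(s.mean(0),1),np.round(s.min(0),0),np.round(s.max(0),0))
th=.103;p0=np.array([544.2,-140,75.])
manip.gripper_to(60,45)
manip.reach(p0+[0,0,45],down(th))
manip.servo_line(p0,velocity=80)
manip.gripper_to(5,50);print(manip.sense()['width'],manip.sense()['force'])
manip.servo_line(p0+[0,0,90],velocity=80)
manip.servo_line(tray(-35,0,165),down(TH),velocity=140)
manip.servo_line(tray(-35,0,146),velocity=60)
s=manip.sense();print(s['time_s'],s['tool_pos'],s['width'],s['force'],s['torque'])
p,_=manip.read_camera("wrist");cv2.imwrite("pics/e.png",p[...,::-1])
q,_=manip.read_camera("side");cv2.imwrite("pics/e2.png",cv2.resize(q[170:270,220:370],(600,400),interpolation=2)[...,::-1])
E
```

```text
15 [602.9  83.4  68.5] [589.  79.  64.] [632.  87.  75.]
23 [595.5 251.3  68.4] [574. 246.  64.] [614. 258.  74.]
14.13208417771424 [-2.85544286 -0.08366038  3.36195443]
11.8167 [514.0450728  165.45165821 145.42711731] 13.774099748426213 [-0.86145398 -0.43656162 -7.5318469 ] [-0.0669249   0.03601703  0.01126189]
```

View pics/e.png

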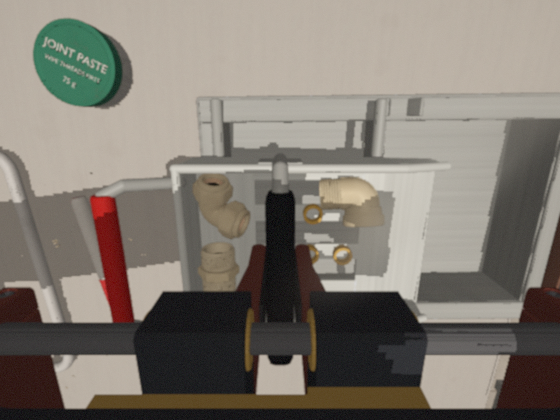

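View pics/e2.png

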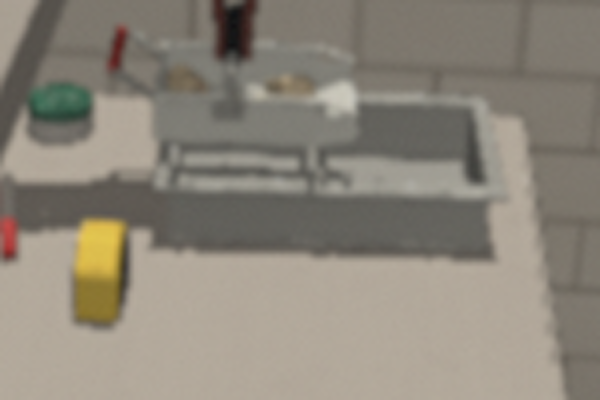

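```bash
cat >> h.py <<'E'
def shake(n,a=14,v=220,c=(-35,0,146)):
    c=np.array(c,float)
    for i in range(n):
        manip.servo_line(tray(*(c+[0,a if i%2 else -a,0])),velocity=v)
    manip.servo_line(tray(*c),velocity=60);manip.hold(.2)
def check(f):
    ps,_=manip.read_camera("wrist");cv2.imwrite(f"pics/{f}.png",ps[...,::-1])
    for cam in("wrist","top"):
        if cam=="top": manip.read_camera(cam)
        r=manip.recognise("olive1_center",cam)
        for x in r: 
            w=np.array(x["at"])-O;print(cam,np.round([w[0]+TH*w[1],w[1]-TH*w[0],w[2]]),round(x["score"],2))
    s=manip.sense();print(s['time_s'],s['tool_pos'],s['width'],s['force'])
E
python3 - <<'E'
from h import *
v0=0
shake(12);check("f")
E
```

```text
top [-30. -41.  84.] 0.29
15.975 [514.26955765 165.84301836 145.9682567 ] 13.82874976960552 [-0.06968421  0.81870463 -6.91823999]
```

View pics/f.png

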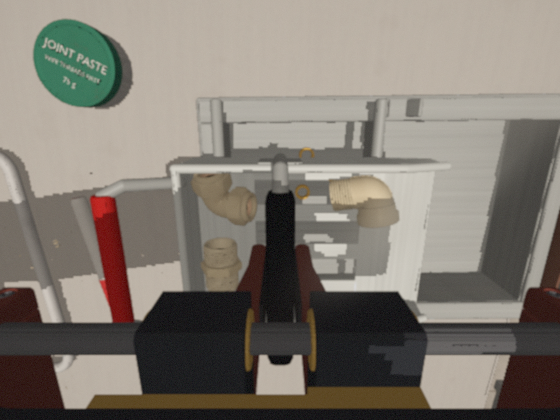

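Run:
```python
from h import *
shake(8,a=16,v=230)
f=[]
for i in range(5): f.append(manip.sense()['force'][2]);manip.hold(.05)
print(np.mean(f))
p,_=manip.read_camera("top");cv2.imwrite("pics/g.png",cv2.resize(p[125:255,145:275],(600,600),interpolation=2)[...,::-1])
s=manip.sense();print(s['time_s'],s['tool_pos'])
```

```text
-6.508472841049153
19.1833 [514.30922766 165.76101436 145.98962372]
```

View pics/g.png

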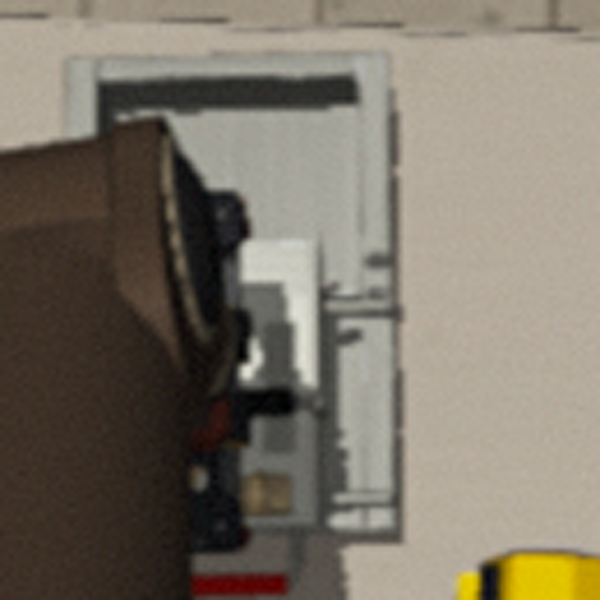

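Run:
```python
import cv2
a=cv2.imread("pics/f.png");cv2.imwrite("pics/f2.png",cv2.resize(a[85:175,340:460],(800,600),interpolation=cv2.INTER_CUBIC))
```

```text
(no output)
```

View pics/f2.png

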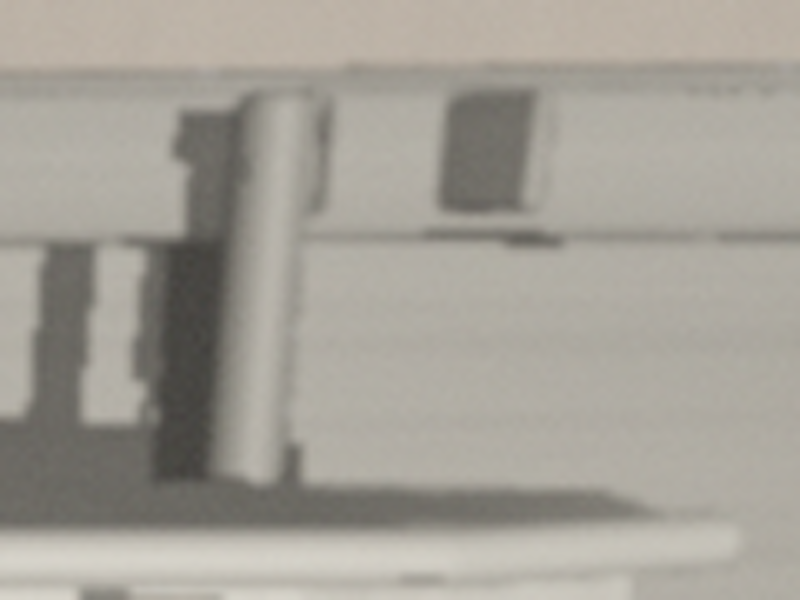

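Run:
```python
from h import *
manip.servo_line(tray(-35,0,158),velocity=80)
manip.servo_line(tray(-19.5,0,158),velocity=80)
manip.servo_line(tray(-19.5,0,141),velocity=70)
r=manip.servo_line(tray(-19.5,0,132),velocity=20,contact_N=5)
s=manip.sense();print(r,s['tool_pos'],s['force'],s['time_s'])
manip.gripper_to(50);print(manip.sense()['width'])
manip.servo_line(tray(-19.5,0,190),velocity=150)
manip.reach(tray(-125,35,225),down(TH))
p=look(["sieve_rear_bar","sieve_front_rod","sieve_bail","sieve"]);cv2.imwrite("pics/h.png",p[...,::-1])
print(tray(-112,0,122),tray(50,0,64),manip.sense()['time_s'])
```

```text
True [530.1625671  166.35827835 134.88803734] [ 0.05391975 -0.11100681  4.91413671] 20.5917
49.80941295159498
sieve_rear_bar [([431.6, 159.9, 125.2], 0.83)]
sieve_front_rod [([593.3, 169.7, 63.1], 0.69)]
sieve_bail [([531.3, 166.3, 141.4], 0.77)]
sieve [([545.5, 166.5, 62.4], 0.58), ([599.1, 167.8, 58.2], 0.42)]
[437.38085427 162.7450242  122.        ] [599.26390434 168.89954277  64.        ] 22.6417
```

View pics/h.png

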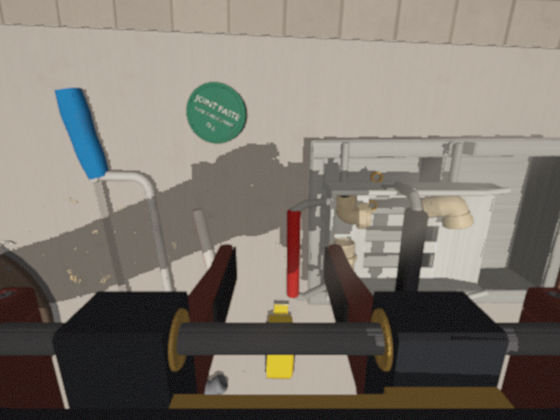

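Run:
```python
from h import *
manip.servo_line(tray(-118,-30,225),velocity=150)
p,W,m=cloud("wrist")
for n in("olive1_center","elbow_center","nipple_center","street_elbow_center"):
    for x in manip.recognise(n,"wrist"):
        w=np.array(x["at"])-O;print(n,np.round([w[0]+TH*w[1],w[1]-TH*w[0],w[2]]),round(x["score"],2))
red=(p[...,0]>110)&(p[...,1]<50)&m
R=W[red];R=R[(abs(R[:,0]-436)<25)&(R[:,2]>105)];print(len(R),np.median(R,0),R[:,1].min(),R[:,1].max(),np.percentile(R[:,0],[5,95]),np.percentile(R[:,2],95))
L=box(W,m,570,630,40,280,62,90)
cv2.imwrite("pics/i.png",cv2.resize(p[100:310,240:520],(800,600),interpolation=2)[...,::-1]);print(manip.sense()['time_s'])
```

```text
olive1_center [-20.  -3.  87.] 0.71
elbow_center [-56.  27.  92.] 0.85
elbow_center [-20.  -2.  81.] 0.69
elbow_center [91. 24. 36.] 0.66
elbow_center [-127. -151.   51.] 0.63
street_elbow_center [37. 30. 91.] 0.82
930 [436.11436734 170.43964441 127.00867114] 121.67924695143205 201.71139799159783 [431.00638766 439.69967113] 128.31990524095187
23.475
```

View pics/i.png

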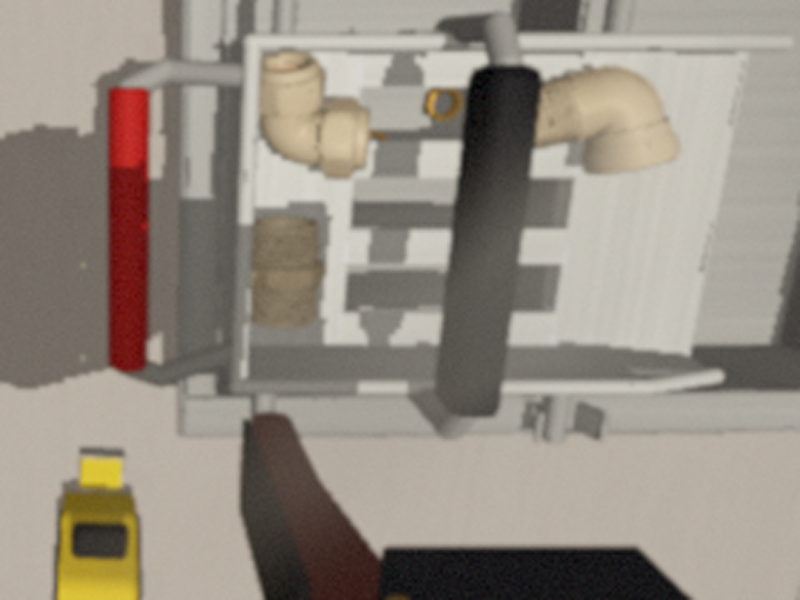

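Run:
```python
from h import *
p,W,m=cloud("wrist")
h=cv2.cvtColor(p,cv2.COLOR_RGB2HSV)
b=((h[...,1]>120)&(h[...,0]>10)&(h[...,0]<24)&(h[...,2]>70)&m).astype(np.uint8)
n,l,st,c=cv2.connectedComponentsWithStats(b)
for i in range(1,n):
    w=np.median(W[l==i],0)-O
    if st[i,4]>4 and -100<w[0]<100 and abs(w[1])<95: print(c[i].round(),st[i,4],np.round([w[0]+TH*w[1],w[1]-TH*w[0],w[2]]))
print(W[132:142,388:402,2].round()[::2])
```

```text
[395. 137.] 52 [14. 28.  9.]
[373. 147.] 5 [-11.  17.  10.]
[384. 340.] 643 [-91.  -2. 309.]
[359. 399.] 5196 [-95. -11. 318.]
[[  2.   4.   3.   8.   9.  10.   9.   3.   2.   5.   9.   9.   9.   9.]
 [  3.   3.   7.   9.   9.   2.   3.   2.   2.   3.   3.   6.   9.  11.]
 [  3.   6.  10.  11.   4.   2.   1.   3.   4.   3.   4.   6.   8.   9.]
 [  2.   4.   7.   9.  10.   3.   2.   2.   3.   4.   6.   8.  10.  11.]
 [  2.   2.   4.   9.  10.  10.   9.   7.   8.   9.  10. 373.  10.   4.]]
```

```bash
cat >> h.py <<'E'
def tip(a0,a1,v=70,st=6):
    n=max(1,int(round(abs(a1-a0)/st)))
    for a in np.linspace(a0,a1,n+1)[1:]:
        t=np.deg2rad(160.4-a);manip.servo_line(tray(48.3+172*np.cos(t),-1,64+172*np.sin(t)-.5),velocity=v)
    s=manip.sense();print(a1,s['tool_pos'].round(1),s['force'].round(1),s['width'],s['time_s'])
def parts(cam):
    for n in("elbow_center","nipple_center","street_elbow_center"):
        for x in manip.recognise(n,cam)[:2]:
            w=np.array(x["at"])-O;print(cam,n,np.round([w[0]+TH*w[1],w[1]-TH*w[0],w[2]]),round(x["score"],2))
E
python3 - <<'E'
from h import *
b=tray(48.3-162,-1,121.5)
manip.gripper_to(32,20)
manip.reach(b+[0,0,35],down(TH))
print(manip.servo_line(b,velocity=70,contact_N=10))
manip.gripper_to(5,20);print(manip.sense()['width'],manip.sense()['force'])
tip(0,12);tip(12,36);tip(36,60);tip(60,66);manip.hold(.4)
p,_=manip.read_camera("wrist");cv2.imwrite("pics/j.png",p[...,::-1]);parts("wrist")
q,_=manip.read_camera("side");parts("side")
cv2.imwrite("pics/jj.png",np.hstack([cv2.resize(p,(400,300)),cv2.resize(q[150:270,220:380],(400,300))])[...,::-1])
E
```

```text
False
10.867585139725966 [ 0.18295423 -0.07821233  1.44649356]
12 [451.5 162.3 153.8] [ 0.8 -0.4 -3.8] 11.787548348016525 26.3417
36 [500.7 163.8 206. ] [-6.7 -1.5  4.6] 11.094097124217104 27.975
60 [567.5 166.8 233.3] [-2.2 -0.2  7. ] 11.174058167375502 29.6083
66 [585.1 167.6 235.4] [-0.5  0.6  6.8] 10.87211995215297 30.0167
wrist elbow_center [ 95. -21.  20.] 0.86
wrist nipple_center [155. -45.  17.] 0.93
wrist street_elbow_center [144.  46.  23.] 0.81
side elbow_center [ -11. -527.   12.] 0.26
side street_elbow_center [140.  30.  21.] 0.6
side street_elbow_center [ 51. -58. 153.] 0.5
```

View pics/jj.png

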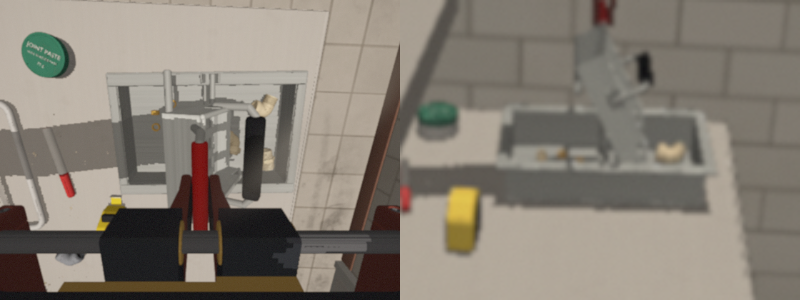

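Run:
```python
from h import *
tip(66,36,70);tip(36,6,60);tip(6,0,30)
manip.gripper_to(30);manip.hold(.2)
s=manip.sense();print(s['force'],s['width'])
manip.servo_line(tray(48.3-162,-1,160),velocity=80)
manip.servo_line(tray(-118,-30,225),velocity=150)
p,W,m=cloud("wrist")
for n in("sieve","sieve_front_rod","sieve_rear_bar","sieve_bail"):
    for x in manip.spot_point(n,"wrist")[:1]:
        w=np.array(x["at"])-O;print(n,np.round([w[0]+TH*w[1],w[1]-TH*w[0],w[2]]),round(x["score"],2))
parts("wrist")
h=cv2.cvtColor(p,cv2.COLOR_RGB2HSV)
b=((h[...,1]>120)&(h[...,0]>10)&(h[...,0]<24)&(h[...,2]>70)&m).astype(np.uint8)
n,l,st,c=cv2.connectedComponentsWithStats(b)
for i in range(1,n):
    w=np.median(W[l==i],0)-O
    if st[i,4]>3 and -100<w[0]<190 and abs(w[1])<95 and w[2]<200: print(c[i].round(),st[i,4],np.round([w[0]+TH*w[1],w[1]-TH*w[0],w[2]]))
cv2.imwrite("pics/k.png",cv2.resize(p[80:350,200:560],(800,600),interpolation=2)[...,::-1]);print(manip.sense()['time_s'])
```

```text
36 [500.3 164.1 205.4] [ 0.2 -0.9 -0.3] 11.361076785045789 32.8583
6 [442.2 161.8 137.5] [-1.1  0.3 -0.2] 11.497669738987 35.1083
0 [435.8 161.8 121.4] [-2.7 -0.4  7.1] 11.067936426138836 35.8583
[-0.52693004 -0.33145037 -0.42397441] 29.798119414972376
sieve [-0. -1. 63.] 0.85
sieve_front_rod [46.  2. 65.] 0.82
sieve_rear_bar [-116.   -3.  123.] 0.56
sieve_bail [-18.  -0. 146.] 0.63
wrist elbow_center [-23.  -3.  81.] 0.22
wrist nipple_center [147. -44.  21.] 0.63
wrist street_elbow_center [144.  46.  23.] 0.97
wrist street_elbow_center [-22.   2.  74.] 0.71
[396. 136.] 44 [16. 28.  8.]
[368. 146.] 4 [-16.  17.  10.]
[374. 147.] 5 [-9. 15.  8.]
38.225
```

View pics/k.png

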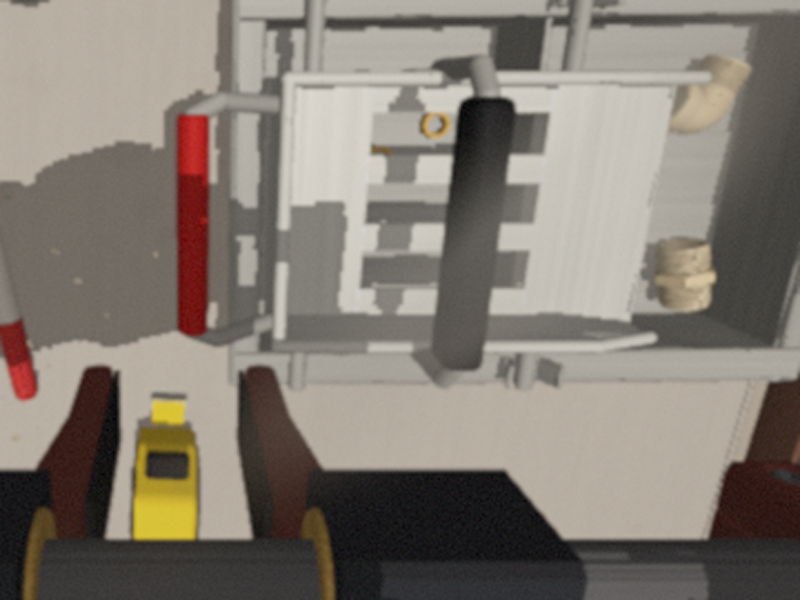

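Run:
```python
from rig import manip
manip.hold(.3);print(manip.sense()['force'],manip.sense()['time_s']);manip.sign_off()
```

```text
[0.26791785 0.41313715 0.1582067 ] 38.525
the job is handed in; nothing more can be done
```

The job is done and handed in at 38.5 s of the 58 s allowed. I shook the rings out over the near side and seated the sieve with its rod in the notches. Then I tipped it 66° by the red bar, lowered it back level and let go.

**What the last checks showed**
- **Sieve:** it is level and seated, about (0, -1, 63) mm in the tray frame against (0, 0, 60) expected. The picture shows a front rod end between its lugs. The gripper is clear of it and senses almost no force.
- **Fittings:** all three were found on the floor of the far side while the sieve was tipped. In the last picture only the nipple and the street elbow show. The elbow, last seen at tray x 95, wasn't found again and is probably hidden under the nose.
- **Tools:** the gripper never went near them, but I did not measure their positions again at the end.

**What was not fully confirmed**
- **Rings:** I never saw all five at once. The final view through the slots shows two or three on the near-side floor. None was seen in the sieve or far side, but the final view hides part of the far floor.
- **Carried weight:** it fell by about 1.0 N over the shaking, against about 0.5 N expected for five rings. The first reading was a single noisy sample, so this only roughly supports all five having dropped.
- **Network errors:** the networks gave a few false hits on the black grip and elsewhere. I rejected them against the pictures and depth.

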